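# Stack the findings trays and put the lid on

### The job

Stack the three wooden findings trays on the dark wooden base, the deepest at the bottom, the middle one on it and the shallowest on top, and close the stack with the lid, every piece seated fully home in the one below with its long side the same way. Keep the trays level so that nothing spills, and leave the spool, weight, dye bottle, awl and hammer where they are.

Things in the scene. Friction and masses are not known exactly. Their poses are not given: they have to be found in the camera images.
- base: Dark wooden base of the stack, fixed to the bench, 116 (x) x 72 (y) x 12 mm high, with a recess in its top: mouth 96 x 52 mm, 7 mm deep, rim 10 mm wide. A tray's foot drops into it (4 mm of play to each side) and the tray's shoulder bears on the rim, so a seated tray's origin is 7 mm above this one. Origin: centre of its underside, on the bench; z up.
- tray_deep: Pale wooden tray, open on top, 104 (x) x 60 (y) x 50 mm high, a single open compartment, with steel buckles, 260 g. Below, a foot 5 mm high, 88 x 44 mm tapering to 82 x 38, drops into the mouth below; its shoulder bears on that rim. Mouth 96 x 52 mm; contents end 8 mm or more below the rim. Origin: centre of foot's underside; z up. A piece seated on it has its origin 45 mm above this one.
- tray_middle: Pale wooden tray, open on top, 104 (x) x 60 (y) x 38 mm high, two compartments, with D-rings and discs, 200 g. Below, a foot 5 mm high, 88 x 44 mm tapering to 82 x 38, drops into the mouth below; its shoulder bears on that rim. Mouth 96 x 52 mm; contents end 8 mm or more below the rim. Origin: centre of foot's underside; z up. A piece seated on it has its origin 33 mm above this one.
- tray_shallow: Pale wooden tray, open on top, 104 (x) x 60 (y) x 28 mm high, six small compartments (three by two), with rivets, 150 g. Below, a foot 5 mm high, 88 x 44 mm tapering to 82 x 38, drops into the mouth below; its shoulder bears on that rim. Mouth 96 x 52 mm; contents end 8 mm or more below the rim. Origin: centre of foot's underside; z up. A piece seated on it has its origin 23 mm above this one.
- lid: Loose flat lid, pale wood with a dark bar handle, 90 g: the same foot as the trays (5 mm high, 88 x 44 mm tapering to 82 x 38), on it a plate 104 (x) x 60 (y) x 6 mm (5 to 11 mm above the origin), and on that in the middle a bar handle 46 mm long (x), 14 mm wide (y), 11 to 37 mm above the origin. Origin: centre of the foot's underside; z up.
- spool: Bystander: thread spool standing on end, 54 mm across, 46 mm high, brown thread between wooden flanges. Origin: centre of its underside.
- weight: Bystander: round dark steel pattern weight with a small knob, 54 mm across, 41 mm high. Origin: centre of its underside.
- dye: Bystander: small amber dye bottle with black cap, 38 mm across, 62 mm high. Origin: centre of its underside.
- awl: Bystander: awl lying flat, wooden handle 75 x 22 x 18 mm and a steel spike, about 140 mm long in all. Origin: at the bench under the ferrule; its spike points along its x.
- hammer: Bystander: hammer about 300 mm long lying to the robot's right at the edge of the work area. Origin: on the bench under its middle; x along the handle.

How it is judged:
By the outcome, as a careful person would: the job done as asked, in the order asked, and still so for the second after the job is handed in, with the robot touching nothing.
It also fails if it takes over 120 s, if anything falls off the work surface, if the arm or the gripper's body presses on something with over 40 N, if the wrist force passes 120 N, or if a joint passes its speed limit or range.

### The arm

A 6-joint arm with a two-finger parallel gripper is mounted at the origin on the work surface. World frame = base frame: x ahead of the robot, y to its left, z up, the work surface at z = 0. Lengths are in m, angles in rad, forces in N, time in s.
With the tool pointing down it reaches from about 0.35 to 0.85 m from the base axis. Payload 8.1 kg.
Tool frame: the origin (TCP) lies on the centre line of the jaws, within the pads' length; the fingertips stand 17 mm ahead of it and the grasp point (between the pads) lies 2 mm behind it; z points along the fingers, y is the line along which they close (so a half turn about z gives the same grasp; the last joint's range is limited). The gripper opens to 93 mm and grips with 3 to 60 N. Pads are 15 mm wide; open, the fingers measure 128 mm over their backs; the gripper's body (75 mm by 188 mm) begins 65 mm behind the grasp point.
Start: joints at [1.089, 0.13, 1.488, -0, 1.523, -0.085], TCP at [0.232, 0.553, 0.236] pointing down, gripper open.
Joint ranges: [-2.96, 2.96], [-0.89, 2.26], [0.02, 2.5], [-1.34, 4.48], [0, 2.73], [-2.66, 2.66]. Speed limits (rad/s): [2.39, 2.39, 2.79, 3.14, 3.14, 3.14].

### API

Orientations are given as a rotation vector (axis times angle).
In Python, from plant import status, eyes, robot gives the robot as it stands. The module is installed in compiled form; this text tells all that it offers.
- The arm moves only by the tool servo_tool, never from a script. Its argument "plan" is text: rows parted by semicolons, each of 4 numbers parted by spaces: the shift along the tool's x, y, z in m, then the turn about the tool's z in degrees. A call has 1 to 12 rows; each row is the pose to reach, as a shift and turn from the pose commanded when the call began, along the tool's axes at that moment; what a row does not reach only later rows make up. A row lasts 1/12 s, in which the tool goes at most 41.7 mm and 7.16 degrees, less where a joint would pass 70% of its speed; a pose out of reach is approached as far as the arm can. A call with a gripper value outside its range is refused whole. "grip" is the closure, from -1 (fully open) to 1 (shut), set as the call begins (left out, the last holds). The fingers move at their own pace and stop on an object; "grip_force" is the grip in N (left out, the last holds). Time passes only in rows, so rows that repeat a pose let the fingers close. It gives the time, the measured TCP pose, the force, the opening and the grip force at its end, in the units of the state.
- status.read_state(): the state, without advancing time (a new reading comes with each control period).
- eyes.read_camera(name): name is "side" or "top" or "wrist"; returns a dict with "image" (420x560x3 uint8, blue, green, red), "fovy" (degrees; the focal length in pixels is half the picture's height over the tangent of half this angle, whatever the lens; pixels are square), "cx", "cy" (the principal point, pixels), "world_from_camera" (4x4, takes a point from camera to world coordinates); the wrist camera has in their place "hand_eye" (4x4, takes a point from camera to tool coordinates, whose origin is the TCP and whose axes are the flange's). Camera axes: x right, y down, z forward; pixel columns grow to the right and rows downward; lengths in m; the calibration is good to about 2 mm. A picture is of the moment at which its call begins: read the wrist's pose just before it. There is no depth.
- robot.close_job(): hands the job in; it is judged then, once.
The state is a dict: "t": time; "q": joint angles; "dq": joint speeds; "joint_torque": joint torques, N m; "tool_pos": TCP position; "orientation": TCP orientation; "force": force on the tool from outside, world axes, zero at the start; "wrist_torque": the same for the moment, N m; "opening": finger opening in m; "gripper_force": force on a finger pad.
Only numpy, scipy, OpenCV 4.12 (cv2) and the standard library are available. Lean on these libraries where they do the work, as an engineer would, in place of code of your own. Each camera call takes 0.05 s, during which the arm holds its last target. There are 200 camera calls.

## Working session

There is one attempt and no reset: what is moved stays moved. The work goes in short steps, Python scripts to look and compute and a tool call to move; the robot and the scene stay as the last step left them, time stands still between calls to the robot, and variables do not carry over. Pictures are saved under pics/ and viewed, at most 16 in all, crops included, and the job is handed in when it is done.

Besides the shell and the picture viewer there is one more tool, called after "Call:" in YAML: its name, and indented under it one key for each argument. servo_tool: Moves the arm, as the interface text tells. Its arguments: {"type":"object","properties":{"plan":{"type":"string"},"grip":{"type":"number"},"grip_force":{"type":"number"}},"required":["plan"]}

```bash
mkdir -p pics; cat > h.py <<'E'
import numpy as np,cv2
from plant import status,eyes,robot
from scipy.spatial.transform import Rotation as R
def snap(name,fn):
    s=status.read_state(); c=eyes.read_camera(name); cv2.imwrite('pics/'+fn,c['image'])
    if name=='wrist':
        T=np.eye(4);T[:3,:3]=R.from_rotvec(s['orientation']).as_matrix();T[:3,3]=s['tool_pos']
        W=T@np.array(c['hand_eye'])
    else: W=np.array(c['world_from_camera'])
    f=210/np.tan(np.radians(c['fovy'])/2)
    np.savez('pics/'+fn+'.npz',W=W,f=f,cx=c['cx'],cy=c['cy']); return s
def pt(fn,u,v,z):
    d=np.load('pics/'+fn+'.npz');W=d['W']
    r=W[:3,:3]@np.array([(u-d['cx'])/d['f'],(v-d['cy'])/d['f'],1]);o=W[:3,3]
    return (o+r*(z-o[2])/r[2])[:2]
def proj(fn,p):
    d=np.load('pics/'+fn+'.npz');W=d['W']
    q=W[:3,:3].T@(np.array(p)-W[:3,3]);return q[0]/q[2]*d['f']+d['cx'],q[1]/q[2]*d['f']+d['cy']
E
python3 - <<'E'
from h import *
s=snap('top','t0.png');snap('side','s0.png');print(s)
for n in('t0','s0'):
    d=np.load(f'pics/{n}.png.npz');print(d['W'].round(3),d['f'],d['cx'],d['cy'])
i=cv2.imread('pics/t0.png');cv2.imwrite('pics/t0b.png',cv2.resize(i,(800,600),interpolation=cv2.INTER_CUBIC))
E
```

```text
{'t': 0.0, 'q': array([ 1.08858525e+00,  1.31134692e-01,  1.48928890e+00, -3.31398223e-05,
        1.52300593e+00, -8.54028202e-02]), 'dq': array([-0.00064652,  0.00041138,  0.00101566,  0.00155846, -0.00080295,
        0.00127253]), 'joint_torque': array([-8.76996946e-04, -5.59837747e+01, -4.91757882e+01,  7.65200215e-02,
        3.53787281e-02, -1.71096799e-04]), 'tool_pos': array([0.23162358, 0.55289691, 0.23459796]), 'orientation': array([-6.19125839e-01, -3.07948827e+00,  2.78405517e-03]), 'force': array([-0.54689155, -0.3528385 , -0.65167638]), 'wrist_torque': array([-0.00503981, -0.03951815,  0.00852968]), 'gripper_force': 0.0, 'opening': 0.09318224305744599}
[[ 0.015 -0.98   0.196  0.338]
 [-1.    -0.012  0.013 -0.091]
 [-0.01  -0.196 -0.98   1.034]
 [ 0.     0.     0.     1.   ]] 382.77974437961046 282.2830854180961 207.56086908468845
[[ 0.811 -0.4    0.426  0.061]
 [-0.584 -0.567  0.58  -0.685]
 [ 0.01  -0.72  -0.694  0.776]
 [ 0.     0.     0.     1.   ]] 477.40625477401585 274.9930532214981 215.3283868600817
```

View pics/t0b.png

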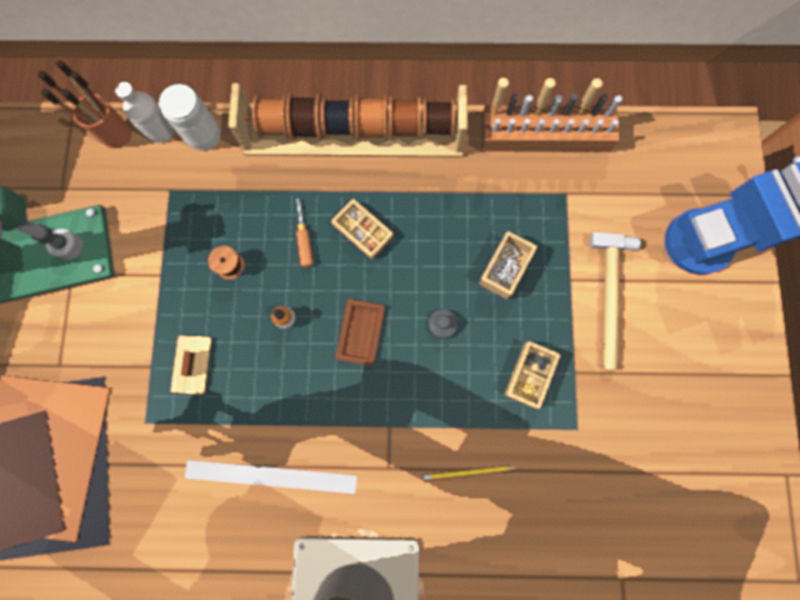

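View pics/s0.png

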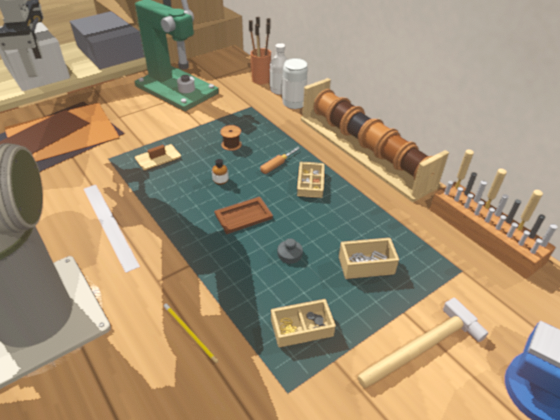

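Top view (800-px scale): base at about (360,331), deep tray (508,265), middle tray (533,375), shallow tray (363,229), lid (191,365). The spool, dye bottle, weight and awl lie between them. I'll enlarge to get corners.

```bash
python3 - <<'E'
from h import *
i=cv2.imread('pics/t0.png')
def c(u,v):return cv2.resize(i[v-30:v+30,u-30:u+30],(266,266),interpolation=cv2.INTER_CUBIC)
cs=[c(252,232),c(356,185),c(373,262),c(254,160),c(134,255),c(310,226)]
cv2.imwrite('pics/m.png',np.vstack([np.hstack(cs[:3]),np.hstack(cs[3:])]))
c=eyes.read_camera('wrist');print(c['hand_eye'].round(3),c['fovy'],c['cx'],c['cy'])
E
```

```text
[[ 0.001 -0.959 -0.283  0.079]
 [ 1.     0.001 -0.001 -0.   ]
 [ 0.001 -0.283  0.959 -0.148]
 [ 0.     0.     0.     1.   ]] 65.73835054339592 282.4259163998569 207.77134689183217
```

View pics/m.png

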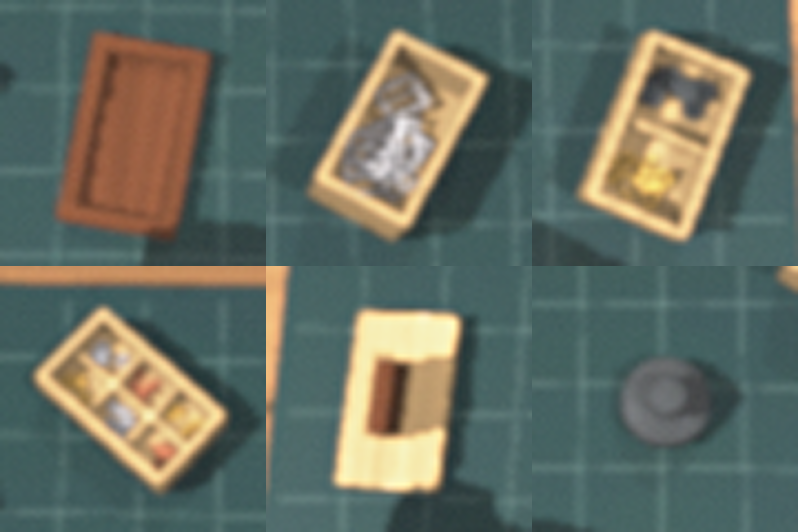

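```bash
cat >> h.py <<'E'
def fit(P):
    P=np.array(P);c=P.mean(0)
    e=[P[(k+1)%4]-P[k] for k in range(4)];L=[np.linalg.norm(x) for x in e]
    a=e[0]-e[2];b=e[1]-e[3]
    if L[0]+L[2]<L[1]+L[3]:a,b=b,a
    y=np.degrees(np.arctan2(a[1],a[0]));y=(y+90)%180-90
    y2=np.degrees(np.arctan2(b[1],b[0]))-90;y2=(y2+90)%180-90
    return c.round(4),round(y,1),round(y2,1),np.array(L).round(4)
E
python3 - <<'E'
from h import *
D=dict(base=((252,232),.012,[(97,33),(212,48),(170,238),(57,218)]),
deep=((356,185),.05,[(134,30),(224,77),(134,227),(44,186)]),
mid=((373,262),.038,[(120,28),(218,70),(153,242),(48,196)]),
shal=((254,160),.028,[(103,39),(228,144),(160,226),(35,112)]),
lid=((134,255),.011,[(89,44),(196,49),(174,226),(67,221)]))
for n,(o,z,P) in D.items():
    print(n,*fit([pt('t0.png',(x+.5)/4.433-.5+o[0]-30,(y+.5)/4.433-.5+o[1]-30,z) for x,y in P]))
print(pt('t0.png',310,226,.03),pt('t0.png',282*.7,317*.7,.06))
s=status.read_state();print(R.from_rotvec(s['orientation']).as_matrix().round(3))
E
```

```text
base [0.4756 0.0032] -10.6 -8.0 [0.0714 0.1184 0.0692 0.1154]
deep [ 0.6019 -0.2722] -30.4 -26.6 [0.0606 0.1083 0.058  0.1122]
mid [ 0.3986 -0.3137] -23.5 -22.9 [0.0613 0.1073 0.0646 0.1074]
shal [0.6752 0.0042] 48.6 51.2 [0.1048 0.0669 0.1078 0.0634]
lid [0.4092 0.3183] -1.9 -1.8 [0.0657 0.1061 0.0643 0.1063]
[ 0.49035441 -0.1519487 ] [0.49268645 0.1402561 ]
[[-0.922  0.386 -0.001]
 [ 0.386  0.922 -0.001]
 [ 0.    -0.001 -1.   ]]
```

```bash
cat >> h.py <<'E'
def go(x,y,z,psi,s=None):
    s=s or status.read_state();M=R.from_rotvec(s['orientation']).as_matrix()
    d=M.T@(np.array([x,y,z])-s['tool_pos']);p=np.degrees(np.arctan2(M[1,0],M[0,0]))
    t=-((psi-p+180)%360-180)
    print('shift',d.round(4),'turn',round(t,2),'rows>=',round(max(np.linalg.norm(d)/.0417,abs(t)/7.16),1),'pos',s['tool_pos'].round(4),'psi',round(p,2),'t',round(s['t'],2),'tilt z',M[:,2].round(3))
E
python3 -c "
from h import *
go(.476,.003,.2,170.5)"
```

```text
shift [-0.4379 -0.4128  0.0354] turn -13.23 rows>= 14.5 pos [0.2317 0.553  0.2348] psi 157.27 t 0.15 tilt z [-0.001 -0.001 -1.   ]
```

Call:
servo_tool:
  plan: "-.437 -.413 .035 -13.2;-.437 -.413 .035 -13.2;-.437 -.413 .035 -13.2;-.437 -.413 .035 -13.2;-.437 -.413 .035 -13.2;-.437 -.413 .035 -13.2;-.437 -.413 .035 -13.2;-.437 -.413 .035 -13.2;-.437 -.413 .035 -13.2;-.437 -.413 .035 -13.2;-.437 -.413 .035 -13.2;-.437 -.413 .035 -13.2"
  grip: -1

```text
t: 1.15
tool_pos: [0.4342, 0.095, 0.2065]
orientation: [0.261, 3.13, 0.0]
force: [1.2, 1.2, -0.5]
opening: 0.0931
gripper_force: 0.0
```

```bash
python3 -c "
from h import *
go(.476,.003,.2,170.5)"
```

```text
shift [-0.0565 -0.0838  0.0065] turn -0.03 rows>= 2.4 pos [0.4342 0.095  0.2065] psi 170.47 t 1.15 tilt z [ 0.  0. -1.]
```

Call:
servo_tool:
  plan: "-.057 -.084 .006 0;-.057 -.084 .006 0;-.057 -.084 .006 0;-.057 -.084 .006 0;-.057 -.084 .006 0;-.057 -.084 .006 0"

```text
t: 1.65
tool_pos: [0.4758, 0.0053, 0.2003]
orientation: [-0.261, -3.13, -0.001]
force: [-0.5, 0.5, 0.6]
opening: 0.0934
gripper_force: 0.0
```

```bash
python3 - <<'E'
from h import *
snap('wrist','w1.png');go(.602,-.272,.2,151.5)
E
```

```text
shift [-0.1702 -0.2531  0.0003] turn 19.01 rows>= 7.3 pos [0.4758 0.0057 0.2005] psi 170.51 t 1.7 tilt z [-0.  0. -1.]
```

View pics/w1.png

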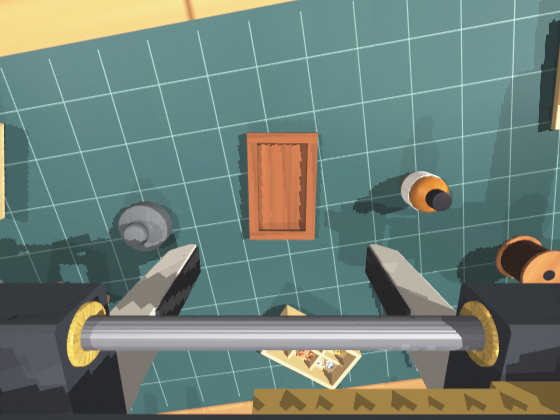

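Wrist view: base top corners near (248,133), (317,133), (315,239), (249,240); weight is at (145,227) and dye bottle at (427,192), both well clear.

```bash
python3 - <<'E'
from h import *
print(fit([pt('w1.png',*p,.012) for p in [(247.5,133),(317.5,133),(315,239),(249.5,240)]]))
g=cv2.imread('pics/w1.png')[110:260,220:345];cv2.imwrite('pics/c1.png',cv2.resize(g,None,fx=4,fy=4,interpolation=cv2.INTER_CUBIC))
E
```

```text
(array([0.4754, 0.005 ]), np.float64(-9.6), np.float64(-9.0), array([0.0708, 0.115 , 0.0728, 0.1162]))
```

View pics/c1.png

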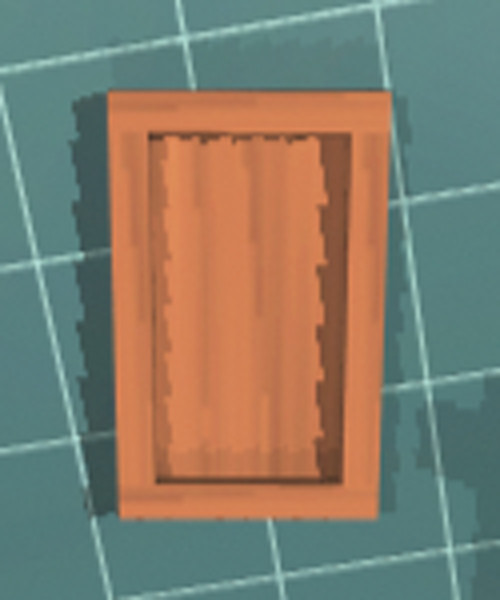

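Call:
servo_tool:
  plan: "-.17 -.253 0 19;-.17 -.253 0 19;-.17 -.253 0 19;-.17 -.253 0 19;-.17 -.253 0 19;-.17 -.253 0 19;-.17 -.253 0 19;-.17 -.253 0 19;-.17 -.253 0 19;-.17 -.253 0 19;-.17 -.253 0 19"

```text
t: 2.62
tool_pos: [0.6021, -0.2708, 0.2006]
orientation: [-0.771, -3.045, -0.001]
force: [-0.1, 0.2, 0.6]
opening: 0.0933
gripper_force: 0.0
```

```bash
python3 - <<'E'
from h import *
snap('wrist','w2.png');go(.602,-.272,.2,151.5)
cv2.imwrite('pics/c2.png',cv2.resize(cv2.imread('pics/w2.png')[90:290,190:390],(600,600),interpolation=cv2.INTER_CUBIC))
E
```

```text
shift [-0.0005 -0.0011  0.0008] turn 0.09 rows>= 0.0 pos [ 0.6021 -0.2708  0.2008] psi 151.59 t 2.67 tilt z [-0.  0. -1.]
```

View pics/c2.png

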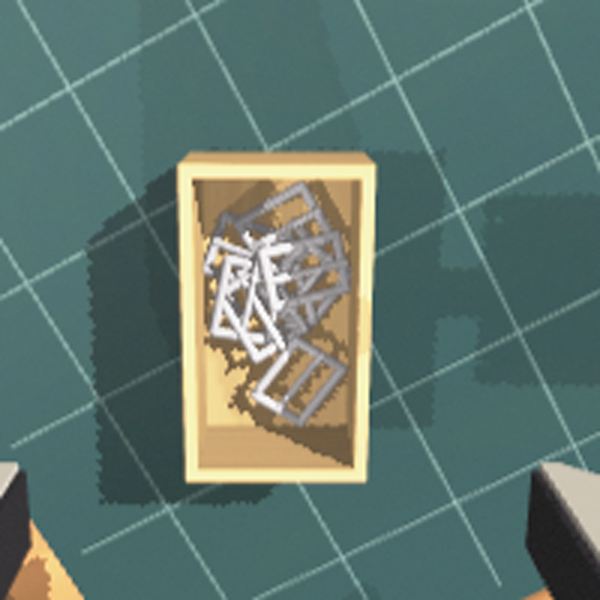

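```bash
cat >> h.py <<'E'
def cfit(fn,P,k,u0,v0,z):
    return fit([pt(fn,(x+.5)/k-.5+u0,(y+.5)/k-.5+v0,z) for x,y in P])
E
python3 - <<'E'
from h import *
print(cfit('w1.png',[(150,133),(352,133),(343,482),(157,482)],4,220,110,.012))
print(cfit('w1.png',[(108,95),(391,95),(378,519),(120,519)],4,220,110,.012))
print(cfit('w2.png',[(178,164),(376,164),(368,482),(186,482)],3,190,90,.05))
print(cfit('w2.png',[(192,180),(361,180),(354,468),(197,468)],3,190,90,.05))
E
```

```text
(array([0.4747, 0.005 ]), np.float64(-9.7), np.float64(-9.5), array([0.0515, 0.0947, 0.0513, 0.0947]))
(array([0.4754, 0.0045]), np.float64(-9.6), np.float64(-9.5), array([0.0716, 0.1151, 0.0717, 0.1151]))
(array([ 0.6034, -0.2722]), np.float64(-28.4), np.float64(-28.4), array([0.0599, 0.1042, 0.0605, 0.1042]))
(array([ 0.6031, -0.2724]), np.float64(-28.6), np.float64(-28.4), array([0.0513, 0.0944, 0.052 , 0.0944]))
```

```bash
python3 -c "
from h import *
go(.6032,-.2723,.03,151.6)"
```

```text
shift [-0.0018 -0.0009  0.1708] turn -0.01 rows>= 4.1 pos [ 0.6021 -0.2708  0.2008] psi 151.59 t 2.67 tilt z [-0.  0. -1.]
```

Call:
servo_tool:
  plan: "-.0018 -.0009 .04 0;-.0018 -.0009 .08 0;-.0018 -.0009 .12 0;-.0018 -.0009 .15 0;-.0018 -.0009 .165 0;-.0018 -.0009 .171 0;-.0018 -.0009 .171 0;-.0018 -.0009 .171 0"

```text
t: 3.33
tool_pos: [0.6045, -0.2748, 0.032]
orientation: [0.773, 3.042, -0.001]
force: [-0.3, -0.8, 1.2]
opening: 0.0929
gripper_force: 0.0
```

Call:
servo_tool:
  plan: "0 0 0 0;0 0 0 0;0 0 0 0;0 0 0 0;0 0 0 0;0 0 0 0;0 0 0 0;0 0 0 0;0 0 0 0;0 0 0 0;0 0 0 0;0 0 0 0"
  grip: 1
  grip_force: 25

```text
t: 4.33
tool_pos: [0.6034, -0.2746, 0.03]
orientation: [0.774, 3.044, 0.0]
force: [-0.3, 0.8, 6.5]
opening: 0.0598
gripper_force: 25.0
```

```bash
python3 -c "
from h import *
s=status.read_state();print(s['opening'],s['gripper_force'],s['force'],s['tool_pos'])"
```

```text
0.05978261955171136 25.00088542699814 [-0.33408592  0.79877728  6.49417031] [ 0.60344687 -0.27463739  0.03003432]
```

Call:
servo_tool:
  plan: "0 0 -.005 0;0 0 -.015 0;0 0 -.03 0;0 0 -.05 0;0 0 -.07 0;0 0 -.09 0;0 0 -.105 0;0 0 -.115 0;0 0 -.12 0;0 0 -.12 0;0 0 -.12 0"

```text
t: 5.25
tool_pos: [0.6029, -0.2745, 0.1492]
orientation: [-0.774, -3.044, -0.0]
force: [0.4, 0.7, -3.1]
opening: 0.0597
gripper_force: 25.0
```

```bash
python3 -c "
from h import *
s=status.read_state();print(s['opening'],s['gripper_force'],s['force'],s['wrist_torque'])
go(.4765,.0046,.15,170.4)"
```

```text
0.059738513769606996 24.999695420265198 [ 0.44957862  0.70732615 -3.14092269] [-0.0605633   0.06388527 -0.01198266]
shift [ 0.2444  0.1848 -0.0007] turn -18.94 rows>= 7.3 pos [ 0.6029 -0.2745  0.1492] psi 151.46 t 5.25 tilt z [-0.  0. -1.]
```

Call:
servo_tool:
  plan: ".01 .0076 0 -0.8;.03 .0227 0 -2.3;.055 .0416 0 -4.3;.082 .062 0 -6.4;.11 .0832 0 -8.5;.138 .1043 0 -10.7;.165 .1248 0 -12.8;.19 .1437 0 -14.7;.212 .1603 0 -16.4;.23 .1739 0 -17.8;.24 .1815 0 -18.6;.2444 .1848 0 -18.9"

```text
t: 6.25
tool_pos: [0.4754, 0.0059, 0.1485]
orientation: [-0.26, -3.129, -0.0]
force: [-0.5, -0.4, -2.0]
opening: 0.0595
gripper_force: 25.0
```

Call:
servo_tool:
  plan: "0 0 0 0;0 0 0 0;0 0 0 0;0 0 0 0"

```text
t: 6.58
tool_pos: [0.4771, 0.0035, 0.1495]
orientation: [-0.266, -3.13, 0.0]
force: [0.5, -0.3, -1.6]
opening: 0.0597
gripper_force: 25.0
```

```bash
python3 -c "
from h import *
s=snap('wrist','w3.png');
cv2.imwrite('pics/c3.png',cv2.imread('pics/w3.png')[50:350,100:460])
go(.4765,.0046,.055,170.4)"
```

```text
shift [0.0007 0.0009 0.0945] turn -0.12 rows>= 2.3 pos [0.4771 0.0036 0.1495] psi 170.28 t 6.63 tilt z [-0. -0. -1.]
```

View pics/c3.png

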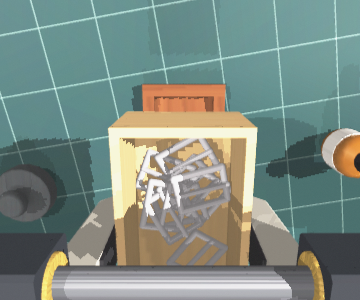

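```bash
python3 -c "
from h import *
s=status.read_state();M=R.from_rotvec(s['orientation']).as_matrix()
for u in (209,357):
    p=pt('w3.png',u,177,.1695);print(M.T@(np.r_[p,.1695]-s['tool_pos']))"
```

```text
[ 0.05347873 -0.02970081 -0.01996534]
[ 0.0535304   0.02958265 -0.01997778]
```

Call:
servo_tool:
  plan: ".0007 .0009 .015 -.1;.0007 .0009 .04 -.1;.0007 .0009 .065 -.1;.0007 .0009 .085 -.1;.0007 .0009 .095 -.1;.0007 .0009 .1 -.1;.0007 .0009 .1 -.1;.0007 .0009 .1 -.1;.0007 .0009 .1 -.1"

```text
t: 7.38
tool_pos: [0.4775, 0.0053, 0.0511]
orientation: [0.261, 3.128, -0.0]
force: [1.3, -0.8, -1.2]
opening: 0.0597
gripper_force: 25.0
```

```bash
python3 -c "
from h import *
print(status.read_state()['force']);go(.4767,.0046,.0365,170.4)"
```

```text
[ 1.26383767 -0.7980874  -1.24825441]
shift [ 0.0007 -0.0008  0.0146] turn 0.06 rows>= 0.4 pos [0.4775 0.0053 0.0511] psi 170.46 t 7.38 tilt z [ 0.002 -0.    -1.   ]
```

Call:
servo_tool:
  plan: ".0007 -.0004 .003 0;.0007 -.0004 .006 0;.0007 -.0004 .009 0;.0007 -.0004 .011 0;.0007 -.0004 .013 0;.0007 -.0004 .0146 0;.0007 -.0004 .0146 0;.0007 -.0004 .0146 0;.0007 -.0004 .0146 0"

```text
t: 8.13
tool_pos: [0.4757, 0.0052, 0.0367]
orientation: [-0.261, -3.131, 0.0]
force: [-10.2, 0.6, 18.9]
opening: 0.06
gripper_force: 25.0
```

```bash
python3 -c "
from h import *
print(status.read_state()['force']);go(.4767,.0046,.0365,170.4)"
```

```text
[-10.21762565   0.60771315  18.89671108]
shift [-0.0011 -0.0004  0.0002] turn 0.08 rows>= 0.0 pos [0.4757 0.0052 0.0367] psi 170.48 t 8.13 tilt z [-0. -0. -1.]
```

Call:
servo_tool:
  plan: "0 0 0 0;0 0 0 0;0 0 0 0;0 0 0 0;0 0 0 0;0 0 0 0;0 0 -.03 0;0 0 -.07 0;0 0 -.11 0;0 0 -.14 0;0 0 -.15 0;0 0 -.15 0"
  grip: -1

```text
t: 9.13
tool_pos: [0.4777, 0.005, 0.1887]
orientation: [0.26, 3.124, -0.0]
force: [0.9, 0.4, 0.2]
opening: 0.0934
gripper_force: 0.0
```

Call:
servo_tool:
  plan: "0 0 0 0;0 0 0 0"

```text
t: 9.3
tool_pos: [0.4742, 0.0053, 0.1827]
orientation: [-0.261, -3.127, -0.0]
force: [-0.4, -0.3, -0.9]
opening: 0.093
gripper_force: 0.0
```

```bash
python3 -c "
from h import *
s=snap('wrist','w4.png');
cv2.imwrite('pics/c4.png',cv2.resize(cv2.imread('pics/w4.png')[90:290,190:390],(600,600),interpolation=cv2.INTER_CUBIC))
go(.3986,-.3137,.19,156.5)"
```

```text
shift [ 0.0215 -0.3271 -0.0074] turn 13.96 rows>= 7.9 pos [0.474  0.0053 0.1824] psi 170.46 t 9.35 tilt z [-0.004  0.    -1.   ]
```

View pics/c4.png

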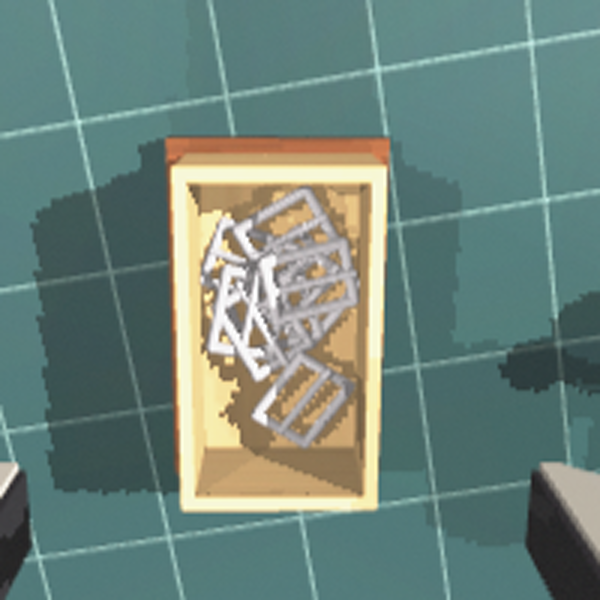

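The deep tray sits in the base, parallel and level. Its rim corners in the crop are (172,167), (387,167), (377,511), (182,511). Next, the middle tray.

```bash
python3 - <<'E'
from h import *
print(cfit('w4.png',[(172,167),(387,167),(377,511),(182,511)],3,190,90,.057))
print(cfit('w4.png',[(189,185),(371,185),(365,495),(193,495)],3,190,90,.057))
E
```

```text
(array([0.4741, 0.0054]), np.float64(-9.5), np.float64(-9.5), array([0.0597, 0.1043, 0.0599, 0.1043]))
(array([0.4739, 0.0054]), np.float64(-9.7), np.float64(-9.5), array([0.0508, 0.094 , 0.0526, 0.094 ]))
```

Call:
servo_tool:
  plan: ".0215 -.327 -.007 14;.0215 -.327 -.007 14;.0215 -.327 -.007 14;.0215 -.327 -.007 14;.0215 -.327 -.007 14;.0215 -.327 -.007 14;.0215 -.327 -.007 14;.0215 -.327 -.007 14;.0215 -.327 -.007 14;.0215 -.327 -.007 14;.0215 -.327 -.007 14;.0215 -.327 -.007 14"

```text
t: 10.35
tool_pos: [0.3999, -0.3123, 0.1907]
orientation: [-0.639, -3.074, -0.002]
force: [0.4, -0.3, -0.2]
opening: 0.093
gripper_force: 0.0
```

Call:
servo_tool:
  plan: "0 0 0 0;0 0 0 0;0 0 0 0;0 0 0 0"

```text
t: 10.68
tool_pos: [0.4004, -0.3132, 0.1921]
orientation: [0.639, 3.076, -0.0]
force: [0.3, -0.9, -0.6]
opening: 0.0928
gripper_force: 0.0
```

```bash
python3 - <<'E'
from h import *
snap('wrist','w5.png');go(.3986,-.3137,.023,156.5)
cv2.imwrite('pics/c5.png',cv2.resize(cv2.imread('pics/w5.png')[90:290,190:390],(600,600),interpolation=cv2.INTER_CUBIC))
E
```

```text
shift [ 0.0015 -0.001   0.1692] turn 0.02 rows>= 4.1 pos [ 0.4003 -0.3133  0.1922] psi 156.52 t 10.73 tilt z [ 0. -0. -1.]
```

View pics/c5.png

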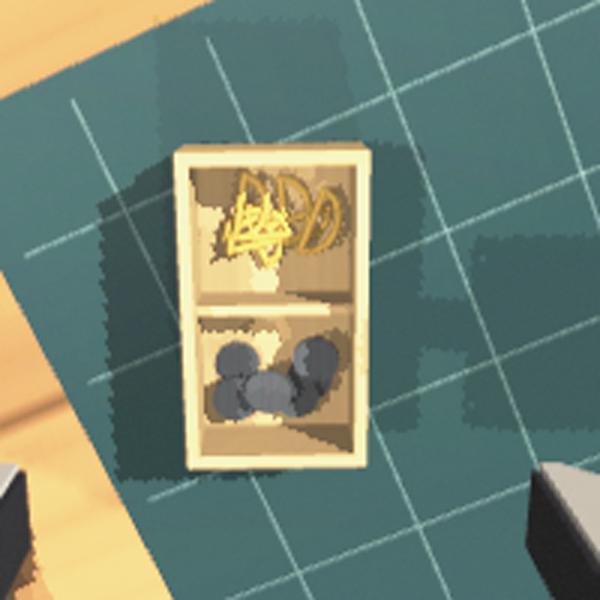

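```bash
python3 - <<'E'
from h import *
a=cfit('w5.png',[(174,152),(371,151),(367,467),(188,470)],3,190,90,.038)
b=cfit('w5.png',[(189,167),(356,166),(352,452),(199,455)],3,190,90,.038)
print(a,b);c=(a[0]+b[0])/2
go(*c,.023,180+a[1])
E
```

```text
(array([ 0.3985, -0.3138]), np.float64(-22.6), np.float64(-22.8), array([0.06  , 0.104 , 0.06  , 0.1048])) (array([ 0.398 , -0.3139]), np.float64(-22.9), np.float64(-22.6), array([0.0511, 0.094 , 0.051 , 0.0948]))
shift [ 0.0018 -0.0013  0.1692] turn -0.88 rows>= 4.1 pos [ 0.4003 -0.3133  0.1922] psi 156.52 t 10.73 tilt z [ 0. -0. -1.]
```

Call:
servo_tool:
  plan: ".0018 -.0013 .04 -.8;.0018 -.0013 .08 -.8;.0018 -.0013 .12 -.8;.0018 -.0013 .145 -.8;.0018 -.0013 .16 -.8;.0018 -.0013 .169 -.8;.0018 -.0013 .169 -.8;.0018 -.0013 .169 -.8;.0018 -.0013 .169 -.8"

```text
t: 11.48
tool_pos: [0.3989, -0.3151, 0.0246]
orientation: [0.619, 3.078, -0.002]
force: [0.1, 0.3, 0.1]
opening: 0.093
gripper_force: 0.0
```

Call:
servo_tool:
  plan: "0 0 0 0;0 0 0 0;0 0 0 0;0 0 0 0;0 0 0 0;0 0 0 0;0 0 0 0;0 0 0 0;0 0 0 0;0 0 0 0;0 0 0 0;0 0 0 0"
  grip: 1
  grip_force: 25

```text
t: 12.48
tool_pos: [0.398, -0.3142, 0.0232]
orientation: [0.619, 3.08, -0.0]
force: [-0.4, 1.2, 4.7]
opening: 0.0601
gripper_force: 25.0
```

```bash
cat >> h.py <<'E'
def off(c):
    s=status.read_state();M=R.from_rotvec(s['orientation']).as_matrix()
    d=M.T@(np.r_[c,s['tool_pos'][2]]-s['tool_pos']);print('piece in tool',d.round(4),'pos',s['tool_pos'].round(4),'op',s['opening'].round(4),s['gripper_force'],s['force'].round(1))
E
python3 -c "
from h import *
off((.3982,-.3138))"
```

```text
Traceback (most recent call last):
  File "h.py", line 36, in off
    d=M.T@(np.r_[c,s['tool_pos'][2]]-s['tool_pos']);print('piece in tool',d.round(4),'pos',s['tool_pos'].round(4),'op',s['opening'].round(4),s['gripper_force'],s['force'].round(1))
                                                                                                                       ^^^^^^^^^^^^^^^^^^
AttributeError: 'float' object has no attribute 'round'
```

Call:
servo_tool:
  plan: "0 0 -.005 0;0 0 -.015 0;0 0 -.03 0;0 0 -.05 0;0 0 -.07 0;0 0 -.09 0;0 0 -.11 0;0 0 -.125 0;0 0 -.135 0;0 0 -.14 0;0 0 -.14 0"

```text
t: 13.4
tool_pos: [0.3983, -0.3146, 0.1642]
orientation: [0.619, 3.078, -0.002]
force: [0.3, 0.5, -1.6]
opening: 0.0596
gripper_force: 25.0
```

```bash
python3 -c "
from h import *
go(.4743,.0053,.163,170.4)"
```

```text
shift [0.0536 0.3245 0.0009] turn -13.13 rows>= 7.9 pos [ 0.3983 -0.3146  0.1642] psi 157.27 t 13.4 tilt z [ 0.001 -0.001 -1.   ]
```

Call:
servo_tool:
  plan: ".002 .01 0 -.4;.005 .033 0 -1.3;.011 .064 0 -2.6;.017 .1 0 -4;.023 .138 0 -5.6;.03 .176 0 -7.1;.036 .214 0 -8.7;.042 .25 0 -10.1;.047 .281 0 -11.4;.051 .305 0 -12.3;.053 .319 0 -12.9;.0536 .3245 0 -13.1"

```text
t: 14.4
tool_pos: [0.4728, 0.0087, 0.1614]
orientation: [-0.258, -3.128, -0.001]
force: [-0.5, 0.2, -0.9]
opening: 0.0597
gripper_force: 25.0
```

Call:
servo_tool:
  plan: "0 0 0 0;0 0 0 0;0 0 0 0;0 0 0 0;0 0 0 0"

```text
t: 14.82
tool_pos: [0.4737, 0.0049, 0.1629]
orientation: [-0.266, -3.13, 0.0]
force: [-0.1, -0.3, -1.8]
opening: 0.0603
gripper_force: 25.0
```

```bash
python3 -c "
from h import *
go(.4743,.0053,.085,170.4)"
```

```text
shift [-0.0005  0.0005  0.0779] turn -0.13 rows>= 1.9 pos [0.4737 0.0049 0.1629] psi 170.27 t 14.82 tilt z [-0. -0. -1.]
```

Call:
servo_tool:
  plan: "-.0005 .0005 .012 -.1;-.0005 .0005 .032 -.1;-.0005 .0005 .052 -.1;-.0005 .0005 .066 -.1;-.0005 .0005 .074 -.1;-.0005 .0005 .076 -.1;-.0005 .0005 .076 -.1;-.0005 .0005 .076 -.1;-.0005 .0005 .076 -.1"

```text
t: 15.57
tool_pos: [0.4753, 0.0061, 0.0881]
orientation: [0.261, 3.129, -0.0]
force: [0.4, 0.4, -2.1]
opening: 0.06
gripper_force: 25.0
```

```bash
python3 -c "
from h import *
go(.4743,.0053,.0744,170.4)"
```

```text
shift [ 0.0009 -0.001   0.0137] turn 0.06 rows>= 0.3 pos [0.4753 0.0061 0.0881] psi 170.46 t 15.57 tilt z [ 0.002 -0.    -1.   ]
```

Call:
servo_tool:
  plan: "0 -.0006 .003 0;0 -.0006 .006 0;0 -.0006 .0085 0;0 -.0006 .0105 0;0 -.0006 .0125 0;0 -.0006 .0137 0;0 -.0006 .0137 0;0 -.0006 .0137 0;0 -.0006 .0137 0"

```text
t: 16.32
tool_pos: [0.4745, 0.0056, 0.0751]
orientation: [0.261, 3.131, -0.0]
force: [-11.2, 0.3, 19.0]
opening: 0.0601
gripper_force: 25.0
```

```bash
python3 -c "
from h import *
print(status.read_state()['force']);go(.4743,.0053,.0744,170.4)"
```

```text
[-11.15821268   0.32054032  18.97612483]
shift [ 0.0002 -0.0004  0.0007] turn 0.08 rows>= 0.0 pos [0.4745 0.0056 0.0751] psi 170.48 t 16.32 tilt z [ 0. -0. -1.]
```

Call:
servo_tool:
  plan: "0 0 0 0;0 0 0 0;0 0 0 0;0 0 0 0;0 0 0 0;0 0 0 0;0 0 -.03 0;0 0 -.06 0;0 0 -.09 0;0 0 -.105 0;0 0 -.11 0;0 0 -.11 0"
  grip: -1

```text
t: 17.32
tool_pos: [0.4753, 0.0055, 0.1847]
orientation: [0.261, 3.128, -0.0]
force: [-0.1, -0.1, -0.7]
opening: 0.093
gripper_force: 0.0
```

Call:
servo_tool:
  plan: "0 0 0 0;0 0 0 0;0 0 0 0;0 0 0 0;0 0 0 0"

```text
t: 17.73
tool_pos: [0.4738, 0.0057, 0.1823]
orientation: [-0.261, -3.129, -0.0]
force: [0.3, -0.3, 0.2]
opening: 0.0931
gripper_force: 0.0
```

```bash
python3 -c "
from h import *
s=snap('wrist','w6.png');
cv2.imwrite('pics/c6.png',cv2.resize(cv2.imread('pics/w6.png')[90:290,190:390],(600,600),interpolation=cv2.INTER_CUBIC))
go(.6752,.0042,.19,229.5)"
```

```text
shift [-0.1987  0.0319 -0.0077] turn -59.04 rows>= 8.2 pos [0.474  0.0056 0.1826] psi 170.46 t 17.78 tilt z [-0.001  0.    -1.   ]
```

View pics/c6.png

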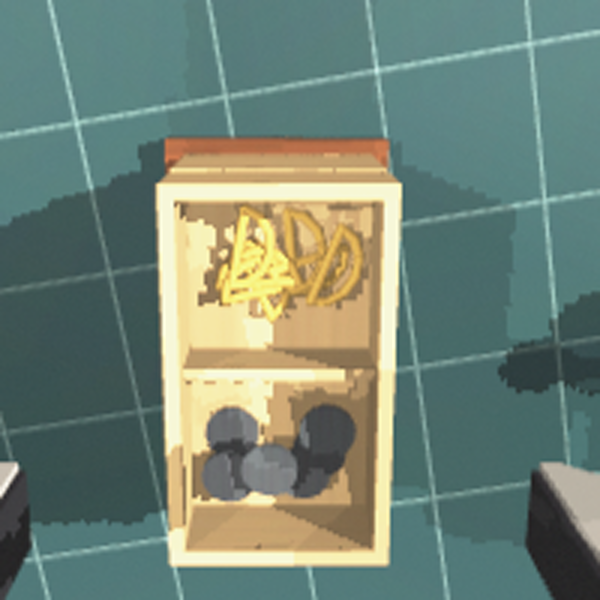

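The middle tray is seated, aligned with the others; rim corners in the crop are (156,184), (402,184), (389,565), (170,566). Now the shallow tray.

```bash
python3 - <<'E'
from h import *
print(cfit('w6.png',[(156,184),(402,184),(389,565),(170,566)],3,190,90,.09))
E
```

```text
(array([0.4746, 0.0055]), np.float64(-9.4), np.float64(-9.3), array([0.0602, 0.1038, 0.0602, 0.1041]))
```

Call:
servo_tool:
  plan: "-.199 .032 -.008 -59;-.199 .032 -.008 -59;-.199 .032 -.008 -59;-.199 .032 -.008 -59;-.199 .032 -.008 -59;-.199 .032 -.008 -59;-.199 .032 -.008 -59;-.199 .032 -.008 -59;-.199 .032 -.008 -59;-.199 .032 -.008 -59;-.199 .032 -.008 -59;-.199 .032 -.008 -59"

```text
t: 18.78
tool_pos: [0.6758, 0.0042, 0.1911]
orientation: [1.312, -2.854, -0.0]
force: [0.8, -0.3, 0.1]
opening: 0.093
gripper_force: 0.0
```

Call:
servo_tool:
  plan: "0 0 0 0;0 0 0 0;0 0 0 0;0 0 0 0"

```text
t: 19.12
tool_pos: [0.6759, 0.0042, 0.1914]
orientation: [-1.314, 2.854, -0.0]
force: [-0.3, 0.2, 0.1]
opening: 0.0927
gripper_force: 0.0
```

```bash
python3 - <<'E'
from h import *
snap('wrist','w7.png');go(.6752,.0042,.021,229.5);print(status.read_state()['q'])
cv2.imwrite('pics/c7.png',cv2.resize(cv2.imread('pics/w7.png')[90:290,190:390],(600,600),interpolation=cv2.INTER_CUBIC))
E
```

```text
shift [0.0005 0.0005 0.1704] turn -0.05 rows>= 4.1 pos [0.6759 0.0042 0.1914] psi -130.55 t 19.17 tilt z [ 0. -0. -1.]
[-6.95802904e-02  3.55642821e-01  1.30734344e+00 -1.12891161e-05
  1.47849195e+00 -2.50349138e+00]
```

View pics/c7.png

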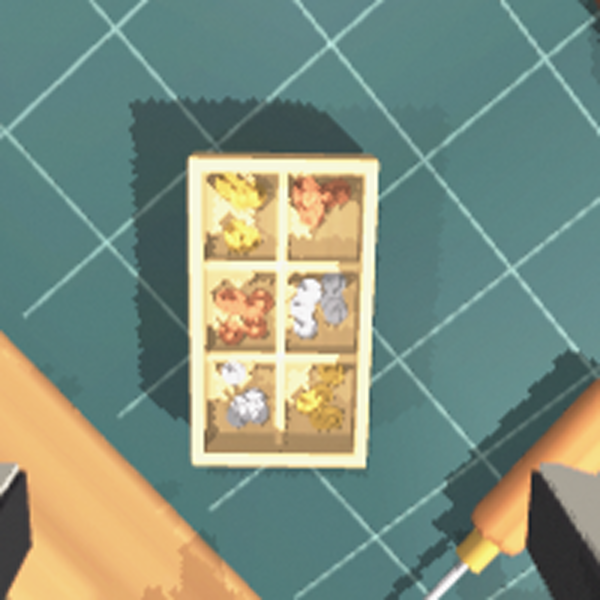

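```bash
python3 - <<'E'
from h import *
a=cfit('w7.png',[(189,157),(379,159),(366,468),(193,465)],3,190,90,.028)
print(a);c=a[0]
go(*c,.021,180+a[1])
s=status.read_state();M=R.from_rotvec(s['orientation']).as_matrix()
for x,y in [(475,525),(600,380),(440,590),(500,550),(540,465)]:
    p=pt('w7.png',x/3+190,y/3+90,.01);print((M.T@(np.r_[p,0]-s['tool_pos']))[:2].round(4))
E
```

```text
(array([0.676 , 0.0054]), np.float64(48.7), np.float64(48.7), array([0.0598, 0.105 , 0.0597, 0.1045]))
shift [-0.001   0.0007  0.1704] turn 0.75 rows>= 4.1 pos [0.6759 0.0042 0.1914] psi -130.55 t 19.17 tilt z [ 0. -0. -1.]
[-0.0848  0.0732]
[-0.0281  0.1143]
[-0.1119  0.0615]
[-0.0951  0.0831]
[-0.0607  0.0955]
```

Call:
servo_tool:
  plan: "-.001 .0007 .04 .75;-.001 .0007 .08 .75;-.001 .0007 .12 .75;-.001 .0007 .145 .75;-.001 .0007 .16 .75;-.001 .0007 .1674 .75;-.001 .0007 .1674 .75;-.001 .0007 .1674 .75;-.001 .0007 .1674 .75"

```text
t: 19.92
tool_pos: [0.6781, 0.0053, 0.0268]
orientation: [-1.294, 2.858, -0.003]
force: [0.1, 0.7, 0.1]
opening: 0.0928
gripper_force: 0.0
```

Call:
servo_tool:
  plan: "0 0 0 0;0 0 0 0;0 0 0 0;0 0 0 0;0 0 0 0;0 0 0 0;0 0 0 0;0 0 0 0;0 0 0 0;0 0 0 0;0 0 0 0;0 0 0 0"
  grip: 1
  grip_force: 25

```text
t: 20.92
tool_pos: [0.676, 0.0055, 0.024]
orientation: [-1.296, 2.862, 0.0]
force: [-1.3, 1.2, 3.5]
opening: 0.0593
gripper_force: 25.0
```

```bash
sed -i "s/s\['opening'\].round(4)/s['opening']/" h.py; python3 -c "
from h import *
off((.676,.0054))"
```

```text
piece in tool [ 0.0001 -0.     -0.    ] pos [0.676  0.0055 0.024 ] op 0.05934372337261302 25.000271201133728 [-1.3  1.2  3.5]
```

Call:
servo_tool:
  plan: "0 0 -.005 0;0 0 -.015 0;0 0 -.03 0;0 0 -.05 0;0 0 -.07 0;0 0 -.09 0;0 0 -.11 0;0 0 -.13 0;0 0 -.145 0;0 0 -.153 0;0 0 -.156 0;0 0 -.156 0"

```text
t: 21.92
tool_pos: [0.6765, 0.0054, 0.1813]
orientation: [-1.295, 2.86, -0.002]
force: [0.3, -0.1, -1.4]
opening: 0.0596
gripper_force: 25.0
```

```bash
python3 -c "
from h import *
go(.4744,.0055,.18,170.4)"
```

```text
shift [0.1333 0.1519 0.0009] turn 58.32 rows>= 8.1 pos [0.6765 0.0054 0.1813] psi -131.28 t 21.92 tilt z [ 0.002 -0.    -1.   ]
```

Call:
servo_tool:
  plan: ".003 .004 0 1.5;.011 .012 0 4.7;.023 .026 0 10;.037 .042 0 16;.053 .06 0 23;.069 .078 0 30;.085 .096 0 37;.1 .114 0 43.7;.113 .129 0 49.5;.123 .14 0 54;.13 .148 0 57;.1333 .1519 0 58.3"

```text
t: 22.92
tool_pos: [0.4719, 0.0056, 0.1785]
orientation: [-0.267, -3.128, 0.0]
force: [0.2, -0.4, -1.5]
opening: 0.0599
gripper_force: 25.0
```

Call:
servo_tool:
  plan: "0 0 0 0;0 0 0 0;0 0 0 0;0 0 0 0;0 0 0 0"

```text
t: 23.33
tool_pos: [0.4743, 0.0055, 0.1798]
orientation: [-0.261, -3.13, 0.0]
force: [-0.5, -1.0, -0.9]
opening: 0.0599
gripper_force: 25.0
```

```bash
python3 -c "
from h import *
go(.4744,.0055,.122,170.5)"
```

```text
shift [-0.0001  0.      0.0578] turn -0.05 rows>= 1.4 pos [0.4743 0.0055 0.1798] psi 170.45 t 23.33 tilt z [-0.  0. -1.]
```

Call:
servo_tool:
  plan: "0 0 .01 0;0 0 .025 0;0 0 .04 0;0 0 .05 0;0 0 .056 0;0 0 .058 0;0 0 .058 0;0 0 .058 0;0 0 .058 0"

```text
t: 24.08
tool_pos: [0.4746, 0.0054, 0.1228]
orientation: [0.262, 3.129, -0.0]
force: [0.3, 0.2, -1.0]
opening: 0.0596
gripper_force: 25.0
```

```bash
python3 -c "
from h import *
go(.4744,.0055,.1083,170.5)"
```

```text
shift [0.0002 0.     0.0145] turn -0.08 rows>= 0.3 pos [0.4746 0.0054 0.1228] psi 170.42 t 24.08 tilt z [ 0.001 -0.    -1.   ]
```

Call:
servo_tool:
  plan: "0 0 .003 0;0 0 .006 0;0 0 .009 0;0 0 .011 0;0 0 .013 0;0 0 .0143 0;0 0 .0143 0;0 0 .0143 0;0 0 .0143 0"

```text
t: 24.83
tool_pos: [0.474, 0.0055, 0.1089]
orientation: [0.262, 3.131, -0.0]
force: [-8.0, 0.2, 12.5]
opening: 0.0598
gripper_force: 25.0
```

```bash
python3 -c "
from h import *
off((.4744,.0055))"
```

```text
piece in tool [-0.0004  0.0001  0.    ] pos [0.474  0.0055 0.1089] op 0.059833074685154905 25.00180095434189 [-8.   0.2 12.5]
```

Call:
servo_tool:
  plan: "0 0 0 0;0 0 0 0;0 0 0 0;0 0 0 0;0 0 0 0;0 0 0 0;0 0 -.03 0;0 0 -.06 0;0 0 -.085 0;0 0 -.1 0;0 0 -.105 0;0 0 -.105 0"
  grip: -1

```text
t: 25.83
tool_pos: [0.4749, 0.0054, 0.214]
orientation: [0.262, 3.128, -0.0]
force: [-0.3, -0.5, 0.3]
opening: 0.0932
gripper_force: 0.0
```

Call:
servo_tool:
  plan: "0 0 0 0;0 0 0 0;0 0 0 0;0 0 0 0;0 0 0 0"

```text
t: 26.25
tool_pos: [0.4734, 0.0055, 0.2117]
orientation: [-0.262, -3.129, -0.0]
force: [-0.7, 0.5, 0.5]
opening: 0.0931
gripper_force: 0.0
```

```bash
python3 -c "
from h import *
s=snap('wrist','w8.png');
cv2.imwrite('pics/c8.png',cv2.resize(cv2.imread('pics/w8.png')[100:300,180:400],(660,600),interpolation=cv2.INTER_CUBIC))
go(.4092,.3183,.2,178.1)"
```

```text
shift [0.1156 0.2977 0.0121] turn -7.69 rows>= 7.7 pos [0.4736 0.0055 0.212 ] psi 170.41 t 26.3 tilt z [-0.001  0.    -1.   ]
```

View pics/c8.png

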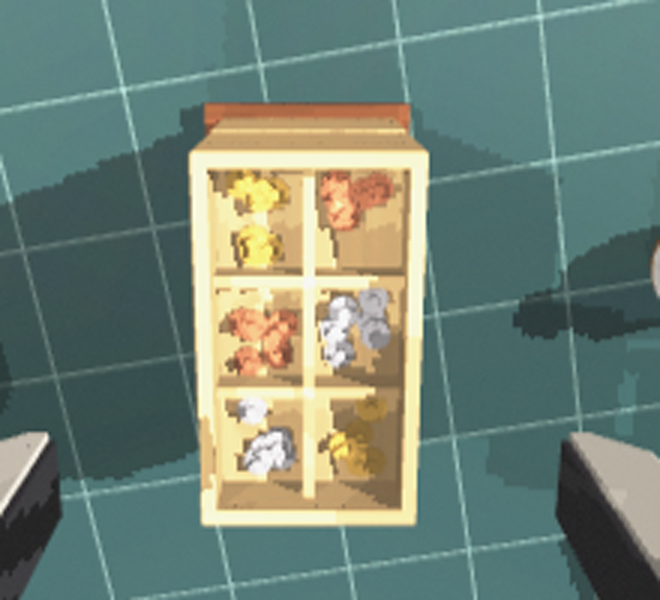

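The shallow tray is seated and aligned with the stack; rim corners are (190,152), (429,151), (415,524), (203,524). Now the lid.

```bash
python3 - <<'E'
from h import *
print(cfit('w8.png',[(190,152),(429,151),(415,524),(203,524)],3,180,100,.113))
E
```

```text
(array([0.4742, 0.0054]), np.float64(-9.6), np.float64(-9.4), array([0.06  , 0.1038, 0.0596, 0.1036]))
```

Call:
servo_tool:
  plan: ".1156 .2977 .012 -7.7;.1156 .2977 .012 -7.7;.1156 .2977 .012 -7.7;.1156 .2977 .012 -7.7;.1156 .2977 .012 -7.7;.1156 .2977 .012 -7.7;.1156 .2977 .012 -7.7;.1156 .2977 .012 -7.7;.1156 .2977 .012 -7.7;.1156 .2977 .012 -7.7;.1156 .2977 .012 -7.7;.1156 .2977 .012 -7.7"

```text
t: 27.3
tool_pos: [0.4098, 0.3174, 0.2005]
orientation: [-0.053, -3.141, 0.001]
force: [-0.0, -0.5, 0.2]
opening: 0.0931
gripper_force: 0.0
```

Call:
servo_tool:
  plan: "0 0 0 0;0 0 0 0;0 0 0 0;0 0 0 0"

```text
t: 27.63
tool_pos: [0.4098, 0.3178, 0.2007]
orientation: [0.053, 3.141, 0.0]
force: [-0.3, 0.3, 0.4]
opening: 0.093
gripper_force: 0.0
```

```bash
python3 - <<'E'
from h import *
snap('wrist','w9.png');go(.4092,.3183,.03,178.1)
cv2.imwrite('pics/c9.png',cv2.resize(cv2.imread('pics/w9.png')[90:290,190:390],(600,600),interpolation=cv2.INTER_CUBIC))
E
```

```text
shift [0.0006 0.0003 0.1707] turn -0.03 rows>= 4.1 pos [0.4097 0.3179 0.2007] psi 178.07 t 27.68 tilt z [ 0.  0. -1.]
```

View pics/c9.png

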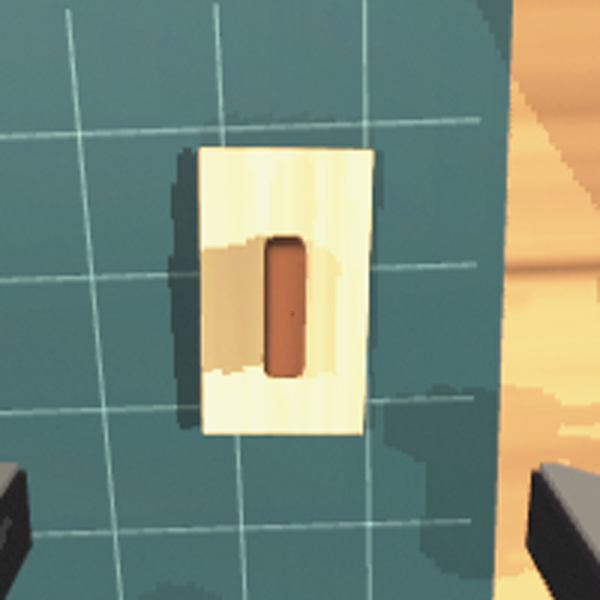

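```bash
python3 - <<'E'
from h import *
a=cfit('w9.png',[(199,149),(373,150),(362,435),(203,434)],3,190,90,.011)
print(a, cfit('w9.png',[(265,241),(305,241),(304,378),(265,378)],3,190,90,.037));
go(*a[0],.032,180+a[1])
E
```

```text
(array([0.4102, 0.3195]), np.float64(-2.5), np.float64(-2.2), array([0.0592, 0.1037, 0.0589, 0.1037])) (array([0.4085, 0.3196]), np.float64(-2.0), np.float64(-1.9), array([0.0129, 0.0464, 0.0131, 0.0464]))
shift [-0.0004  0.0016  0.1687] turn 0.57 rows>= 4.0 pos [0.4097 0.3179 0.2007] psi 178.07 t 27.68 tilt z [ 0.  0. -1.]
```

Call:
servo_tool:
  plan: "-.0003 .0016 .04 .4;-.0003 .0016 .08 .4;-.0003 .0016 .12 .4;-.0003 .0016 .145 .4;-.0003 .0016 .16 .4;-.0003 .0016 .1687 .4;-.0003 .0016 .1687 .4;-.0003 .0016 .1687 .4;-.0003 .0016 .1687 .4"

```text
t: 28.43
tool_pos: [0.411, 0.3206, 0.0336]
orientation: [0.063, 3.139, 0.002]
force: [0.6, 0.1, 0.0]
opening: 0.093
gripper_force: 0.0
```

Call:
servo_tool:
  plan: "0 0 0 0;0 0 0 0;0 0 0 0;0 0 0 0;0 0 0 0;0 0 0 0;0 0 0 0;0 0 0 0;0 0 0 0;0 0 0 0;0 0 0 0;0 0 0 0"
  grip: 1
  grip_force: 25

```text
t: 29.43
tool_pos: [0.4099, 0.3199, 0.0319]
orientation: [0.063, 3.141, 0.0]
force: [-0.1, -0.2, 0.4]
opening: 0.0174
gripper_force: 0.0
```

```bash
python3 -c "
from h import *
off((.4099,.3195))"
```

```text
piece in tool [-0.0001 -0.0004 -0.    ] pos [0.4099 0.3199 0.0319] op 0.017430529844667964 0.0 [-0.1 -0.2  0.4]
```

Not closed yet; a little longer, then lift.

Call:
servo_tool:
  plan: "0 0 0 0;0 0 0 0;0 0 0 0;0 0 0 0;0 0 0 0"

```text
t: 29.85
tool_pos: [0.4098, 0.3199, 0.0319]
orientation: [-0.063, -3.141, 0.0]
force: [0.0, -0.4, -0.5]
opening: 0.0138
gripper_force: 25.0
```

Call:
servo_tool:
  plan: "0 0 -.005 0;0 0 -.015 0;0 0 -.035 0;0 0 -.06 0;0 0 -.085 0;0 0 -.11 0;0 0 -.135 0;0 0 -.155 0;0 0 -.17 0;0 0 -.178 0;0 0 -.18 0;0 0 -.18 0"

```text
t: 30.85
tool_pos: [0.41, 0.32, 0.2124]
orientation: [0.063, 3.14, 0.001]
force: [-0.5, 0.1, -1.2]
opening: 0.0142
gripper_force: 25.0
```

```bash
python3 -c "
from h import *
go(.4744,.0055,.21,170.45)"
```

```text
shift [-0.0769 -0.3117  0.0023] turn 7.27 rows>= 7.7 pos [0.41   0.32   0.2124] psi 177.72 t 30.85 tilt z [ 0.001  0.001 -1.   ]
```

Call:
servo_tool:
  plan: "-.002 -.009 0 .2;-.008 -.031 0 .7;-.015 -.061 0 1.4;-.024 -.096 0 2.2;-.033 -.132 0 3.1;-.042 -.17 0 4;-.051 -.206 0 4.8;-.059 -.24 0 5.6;-.067 -.27 0 6.3;-.072 -.293 0 6.8;-.076 -.307 0 7.2;-.0769 -.3117 0 7.3"

```text
t: 31.85
tool_pos: [0.4734, 0.0027, 0.2103]
orientation: [-0.268, -3.128, 0.001]
force: [-0.1, 0.2, -1.8]
opening: 0.0138
gripper_force: 25.0
```

Call:
servo_tool:
  plan: "0 0 0 0;0 0 0 0;0 0 0 0;0 0 0 0;0 0 0 0"

```text
t: 32.27
tool_pos: [0.4741, 0.0063, 0.2118]
orientation: [-0.26, -3.131, -0.0]
force: [0.6, -0.4, -1.2]
opening: 0.0135
gripper_force: 25.0
```

```bash
python3 -c "
from h import *
s=snap('wrist','w10.png');cv2.imwrite('pics/c10.png',cv2.resize(cv2.imread('pics/w10.png')[60:360,130:430],(600,600)))
go(.4744,.0055,.153,170.45)"
```

```text
shift [-0.0003 -0.0006  0.0589] turn 0.05 rows>= 1.4 pos [0.4742 0.0061 0.2119] psi 170.5 t 32.32 tilt z [ 0.  0. -1.]
```

View pics/c10.png

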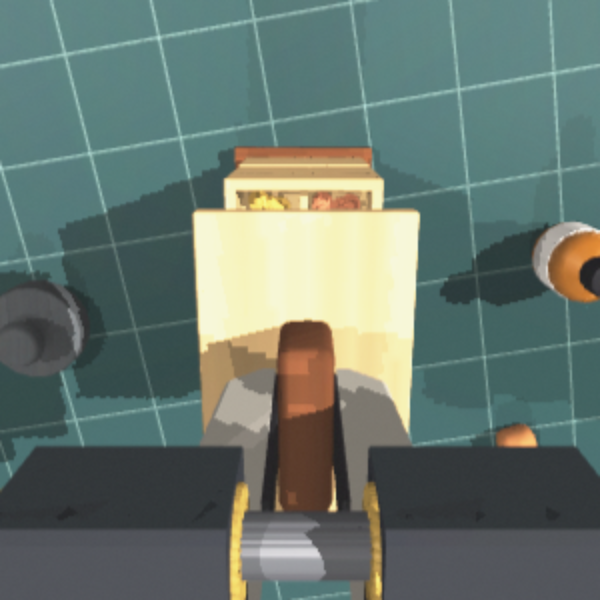

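```bash
python3 -c "
from h import *
s=status.read_state();M=R.from_rotvec(s['orientation']).as_matrix()
for u in (193,419):
    p=pt('w10.png',u/2+130,210.5/2+60,.191);print(M.T@(np.r_[p,.191]-s['tool_pos']))"
```

```text
[ 0.05187148 -0.02937615  0.02089096]
[0.05192974 0.02966916 0.02089623]
```

Call:
servo_tool:
  plan: "-.0003 -.0006 .01 0;-.0003 -.0006 .025 0;-.0003 -.0006 .04 0;-.0003 -.0006 .05 0;-.0003 -.0006 .056 0;-.0003 -.0006 .059 0;-.0003 -.0006 .059 0;-.0003 -.0006 .059 0;-.0003 -.0006 .059 0;-.0003 -.0006 .059 0"

```text
t: 33.15
tool_pos: [0.475, 0.0046, 0.1538]
orientation: [0.262, 3.129, -0.0]
force: [0.3, -0.7, 0.5]
opening: 0.0141
gripper_force: 25.0
```

```bash
python3 -c "
from h import *
go(.4744,.0055,.1395,170.45)"
```

```text
shift [0.0008 0.0007 0.0143] turn -0.04 rows>= 0.3 pos [0.475  0.0046 0.1538] psi 170.41 t 33.15 tilt z [ 0.002 -0.    -1.   ]
```

Call:
servo_tool:
  plan: ".0003 .0004 .003 0;.0003 .0004 .006 0;.0003 .0004 .009 0;.0003 .0004 .011 0;.0003 .0004 .013 0;.0003 .0004 .0143 0;.0003 .0004 .0143 0;.0003 .0004 .0143 0;.0003 .0004 .0143 0"

```text
t: 33.9
tool_pos: [0.4744, 0.0052, 0.1398]
orientation: [0.262, 3.13, -0.0]
force: [-5.3, 0.6, 9.7]
opening: 0.0138
gripper_force: 25.0
```

```bash
python3 -c "
from h import *
off((.4744,.0055))"
```

```text
piece in tool [ 0.0001  0.0003 -0.    ] pos [0.4744 0.0052 0.1398] op 0.01384617594076694 25.000317692756653 [-5.3  0.6  9.7]
```

Seated height reached (0.140). Release, lift clear and check from the side.

Call:
servo_tool:
  plan: "0 0 0 0;0 0 0 0;0 0 0 0;0 0 0 0;0 0 0 0;0 0 0 0;0 0 -.03 0;0 0 -.06 0;0 0 -.09 0;0 0 -.11 0;0 0 -.12 0;0 0 -.12 0"
  grip: -1

```text
t: 34.9
tool_pos: [0.4756, 0.005, 0.2612]
orientation: [0.262, 3.126, -0.0]
force: [0.9, -0.1, 0.3]
opening: 0.0893
gripper_force: 0.0
```

Call:
servo_tool:
  plan: "0 .06 0 0;0 .1 0 0;0 .14 0 0;0 .18 0 0;0 .22 0 0;0 .25 0 0;0 .25 0 0;0 .25 0 0;0 .25 0 0"

```text
t: 35.65
tool_pos: [0.515, 0.2512, 0.2564]
orientation: [-0.261, -3.128, 0.003]
force: [0.5, 0.7, -0.2]
opening: 0.0931
gripper_force: 0.0
```

```bash
python3 -c "
from h import *
s=snap('side','s2.png');cv2.imwrite('pics/c11.png',cv2.resize(cv2.imread('pics/s2.png')[95:275,120:360],(800,600),interpolation=cv2.INTER_CUBIC));print(s['tool_pos'],s['t'])
c=np.array([.4744,.0055]);a=np.radians(-9.55);X=np.array([np.cos(a),np.sin(a)]);Y=np.array([-X[1],X[0]])
for z in (.012,.057,.09,.113,.119):
  print(z,[tuple(((np.array(proj('s2.png',[*(c+sx*.052*X+sy*.03*Y),z]))-[120,95])*3.333).round()) for sx,sy in((-1,-1),(1,-1),(-1,1))])"
```

```text
[0.51500366 0.25124119 0.25639651] 35.65
0.012 [(np.float64(355.0), np.float64(442.0)), (np.float64(494.0), np.float64(395.0)), (np.float64(323.0), np.float64(386.0))]
0.057 [(np.float64(351.0), np.float64(393.0)), (np.float64(494.0), np.float64(347.0)), (np.float64(318.0), np.float64(338.0))]
0.09 [(np.float64(348.0), np.float64(356.0)), (np.float64(494.0), np.float64(310.0)), (np.float64(314.0), np.float64(301.0))]
0.113 [(np.float64(345.0), np.float64(329.0)), (np.float64(494.0), np.float64(283.0)), (np.float64(311.0), np.float64(274.0))]
0.119 [(np.float64(345.0), np.float64(322.0)), (np.float64(494.0), np.float64(276.0)), (np.float64(310.0), np.float64(267.0))]
```

View pics/c11.png

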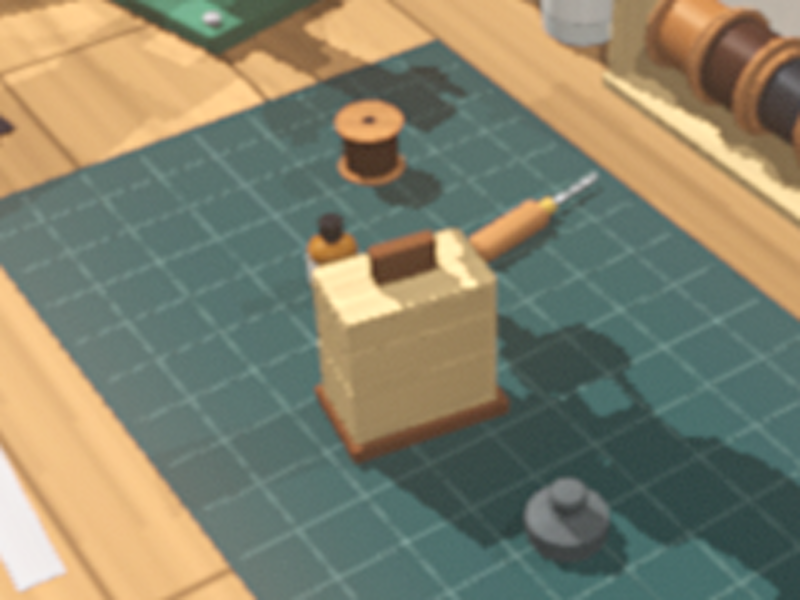

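The stack is flush and closed: lid corners at (350,325) and (495,277) match the predicted seated heights, and the spool, weight, dye bottle and awl are in place. Handing in.

```bash
python3 -c "
from h import *
print(robot.close_job())"
```

```text
the job is handed in; nothing more can be done
None
```

The deep, middle and shallow trays are stacked on the base with the lid on top, all seated and aligned by the final side view; spool, weight, dye bottle, awl and hammer left alone, and the job is handed in after about 36 s of robot time.

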